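Stop the out-of-round wheel with its high spot at the pointer

TASK

Two wheels lie flat on truing stands, each with a fixed pointer at its rim. One wheel is out of round: turn it slowly by its upright knob (well under a turn a second) until the high spot of its rim stands right at its stand's pointer, then let go and leave it at rest there. Leave the other, round wheel alone.

Things in the scene. Friction and masses are not known exactly. Their poses are not given: they have to be found in the camera images.
- lobed_wheel: the out-of-round steel wheel, lying flat and turning without stops, either way, about an upright axle; a light friction (about 1 N at the knob) keeps it where it is left. Radius 75 mm, 26 mm thick, its rim top 56 mm above the table; at one place the rim bulges out to a rounded high spot, 87 mm from the axle and 48 mm wide. Origin on the axle, at mid thickness (43 mm above the table); its x axis is level and points from the axle to the high spot, z up
- lobed_knob (a point): grip point of that wheel's upright black knob, diameter 20 mm, 55 mm from the axle, opposite the high spot. The point is on the knob's axis, 80 mm above the table; the knob's top is at 99 mm, and the rim round it at 56 mm. The knob spins freely on its own pin, so a hand that holds it can follow the arc without turning
- lobed_pointer_tip (a point): tip of the fixed steel pointer of that wheel's stand, level, aimed at the axle from 92 mm away and 43 mm above the table (lower than the rim top). Its 18 mm post stands 128 mm from the axle, 50 mm high. The stand is fixed to the table
- true_knob (a point): the same grip point on the knob of the other wheel, which is the same in every way but round all over, on a like stand; not to be turned
Things that resemble listed ones, but are neither listed nor needed, are in the scene too. What is shaped like the part that bears lobed_wheel but green is not meant.

How it is judged (in metres and radians):
At the end, for the whole second after the job is handed in: The pointer tip faces the high spot of the out-of-round wheel, within 17 mm to either side of its crest (about 10 degrees), and the wheel is at rest; the round wheel's knob is within 15 mm of where it was (x of lobed_pointer_tip in the frame of lobed_wheel above 0.08 m and y of lobed_pointer_tip in the frame of lobed_wheel between -0.017 and 0.017 m and angular speed of lobed_wheel below 0.1 rad/s and distance of true_knob from where it was at the start of the episode below 0.015 m); the robot touches nothing.
It fails at once if the round wheel is turned (its knob moves more than 15 mm) (distance of true_knob from where it was at the start of the episode above 0.015 m).
It fails at once if the out-of-round wheel spins at a turn a second or faster (angular speed of lobed_wheel above 6.3 rad/s).
It also fails if it takes over 35 s, if anything falls off the work surface, if the arm or the gripper's body presses on something with over 40 N, if the wrist force passes 120 N, or if a joint passes its speed limit or range.

ROBOT

A 7-joint arm with a two-finger parallel gripper is mounted at the origin on a cart in front of the work surface, level with it; the furniture and walls round the work are solid. World frame = base frame: x ahead of the robot, y to its left, z up, the work surface at z = 0. Lengths are in mm, angles in rad, forces in N, time in s.
With the tool pointing down it reaches from about 400 to 875 mm from the base axis. Payload 4.4 kg.
Tool frame: the origin (TCP) lies at the very end of the fingers, on their centre line; the grasp point (between the pads) lies 19 mm behind it; z points along the fingers, y is the direction in which the jaws open and shut (so a half turn about z gives the same grasp; the last joint's range is limited). The gripper opens to 85 mm and grips with 20 to 120 N. Pads are 22 mm wide; open, the fingers measure 114 mm over their backs; the gripper's body (76 mm by 85 mm) begins 54 mm behind the grasp point. The pads swing forward as they close: fully open they stand 13 mm farther back than shut.
Start: joints at [1.12, 0.628, 0.038, 1.517, -0.027, 0.996, -0.02], TCP at [244.021, -602.471, 231.313] pointing down, gripper open.
Joint ranges: [-3.06, 3.06], [-0.37, 2.12], [-1.25, 1.32], [0.18, 2.47], [-1.1, 4.24], [0.23, 1.98], [-2.94, 2.94]. Speed limits (rad/s): [2.57, 2.57, 3.14, 3.14, 3.14, 3.14, 3.14].

INTERFACE

Orientations are given as [roll, pitch, yaw] about the fixed x, y, z axes, in that order (R = Rz(yaw) Ry(pitch) Rx(roll)).
In Python, from cell import ctrl gives the robot as it stands.
- The arm moves only by the shell command python3 -m crank 'ROWS' [OPENING]. ROWS is JSON, a list that holds one entry, the list of rows, each a list of 6 numbers: the shift along the tool's x, y, z in units of 30 mm (1.0 is 30 mm), then the turn, a rotation vector about the tool's x, y, z in units of 6 degrees (1.0 is 6 degrees). In form: [[[tx, ty, tz, rx, ry, rz], ...]]. A call has 1 to 12 rows; each row shifts and turns the pose as measured when the row begins, along the tool's axes as they then stand; what a row does not reach is not made up. A row lasts 1/12 s, in which the tool goes at most 41.7 mm and 7.16 degrees, less where a joint would pass 70% of its speed; a pose out of reach is approached as far as the arm can. A call is refused whole if a number of a shift passes 1 or a number of a turn 1, either way. A call with a gripper value outside its range is refused whole. OPENING is the gripper command: -1 is fully open, 1 is shut, values between are in proportion, set as the call begins (- or left out, the last holds). The fingers move at their own pace and stop on an object; the grip force is fixed at half the most. Time passes only in rows, so rows that do not move let the fingers close. It gives the time, the measured TCP pose, the force and the opening at its end, in the units of the state.
- ctrl.read_state(): the state, without advancing time (a new reading comes with each control period).
- ctrl.get_image(name): name is "side" or "top" or "wrist"; returns a dict with "color" (420x560x3 uint8, red, green, blue), "depth" (420x560 float32, mm along the optical axis (not along the pixel's ray), 0 where there is no reading), "camera_matrix" (3x3 intrinsics, pixels), "R" (3x3) and "t" (3): a world point X has camera coordinates R X + t. Camera axes: x right, y down, z forward; pixel columns grow to the right and rows downward; lengths in mm; the calibration is good to about 2 mm. A picture is of the moment at which its call begins.
- ctrl.finish_job(): hands the job in, once; it reports no verdict.
Trained networks look in a picture, given as the dict that the camera call returned (one of the last four; its "shot" number tells which), for a name from the list of things; names that differ only in an ending like _2 or _b are one class to them, and where a whole thing is asked for, a point or a joint stands for the part that bears it (a point fixed in the world has none). Each returns a list of dicts, best first, with "conf" (0 to 1); they miss things now and then, are a little off and sometimes report something else, mostly with a low value. They report only what shows in the picture. A call takes as long as a camera call. They do not tell look-alikes from the thing itself.
- ctrl.search_frame(query, picture): "extent" ([centre column, centre row, width, height] in pixels, round what is visible of it).
The state is a dict: "clock": time; "qpos": joint angles; "qd": joint speeds; "tau": joint torques, N m; "eef_pos": TCP position; "tool_rot": TCP orientation; "force": force on the tool from outside, world axes, zero at the start; "torque": the same for the moment, N m; "width": finger opening in mm.
Only numpy, scipy, OpenCV 4.12 (cv2) and the standard library are available. Lean on these libraries where they do the work, as an engineer would, in place of code of your own. Each camera call takes 0.05 s, during which the arm holds its last target. There are 200 camera calls.

## Working session

There is one attempt and no reset: what is moved stays moved. The work goes in short steps, Python scripts to look and compute and a shell command to move; the robot and the scene stay as the last step left them, time stands still between calls to the robot, and variables do not carry over. Pictures are saved under pics/ and viewed, about 8 in all and at most 12, crops included, and the job is handed in when it is done.

```bash
ls; mkdir -p pics; cat > h.py <<'E'
import numpy as np,cv2
from cell import ctrl
def shot(n,f=None):
    p=ctrl.get_image(n)
    if f: cv2.imwrite('pics/'+f,p['color'][:,:,::-1])
    return p
def ray(p,u,v,z):
    """world point on pixel ray at height z"""
    R=np.array(p['R']);t=np.array(p['t']);K=np.array(p['camera_matrix'])
    d=R.T@np.linalg.solve(K,[u,v,1]);c=-R.T@t
    return c+d*(z-c[2])/d[2]
def dep(p,u,v):
    R=np.array(p['R']);t=np.array(p['t']);K=np.array(p['camera_matrix'])
    d=p['depth'][int(round(v)),int(round(u))]
    return R.T@(np.linalg.solve(K,[u,v,1])*d-t)
E
python3 - <<'E'
from h import *
for n in('top','side'):
    p=shot(n,n+'1.png')
    for q in('lobed_wheel','lobed_knob','lobed_pointer_tip','true_knob'):
        for r in ctrl.search_frame(q,p):
            u,v,w,h=r['extent'];print(n,q,round(r['conf'],2),np.round(r['extent']),np.round(dep(p,u,v)))
a=[cv2.imread('pics/%s1.png'%n) for n in('top','side')]
s=ctrl.read_state();print(s['clock'],s['eef_pos'],s['tool_rot'],s['width'])
E
```

```text
pics
top lobed_wheel 0.85 [305. 195.  60.  68.] [ 554. -140.   68.]
top lobed_wheel 0.7 [420. 273.  64.  66.] [ 367. -407.   67.]
top lobed_knob 0.95 [307. 194.  62.  63.] [ 554. -146.   71.]
top lobed_knob 0.67 [419. 275.  62.  66.] [ 362. -407.   60.]
top lobed_pointer_tip 0.95 [419. 285.  73.  91.] [ 338. -409.   53.]
top lobed_pointer_tip 0.85 [305. 209.  64.  89.] [ 522. -141.   51.]
top true_knob 0.67 [168. 217.  57.  63.] [502. 184.  62.]
side lobed_wheel 0.8 [260. 204.  54.  38.] [ 553. -121.   54.]
side lobed_wheel 0.7 [324. 160.  48.  33.] [ 372. -397.   53.]
side lobed_knob 0.73 [325. 164.  54.  28.] [ 370. -374.   50.]
side lobed_knob 0.72 [269. 283.  64.  56.] [514. 206.  57.]
side lobed_knob 0.68 [256. 206.  59.  35.] [ 564. -120.   48.]
side lobed_pointer_tip 0.59 [270. 209.  80.  45.] [ 525. -104.   50.]
side lobed_pointer_tip 0.59 [334. 166.  69.  42.] [ 343. -345.   59.]
side true_knob 0.68 [268. 283.  66.  52.] [515. 203.  55.]
0.5 [ 244.02021656 -602.4467642   231.2920194 ] [-3.14154397e+00 -4.26209031e-05  3.84728883e-01] 85.27724922925628
```

View pics/top1.png

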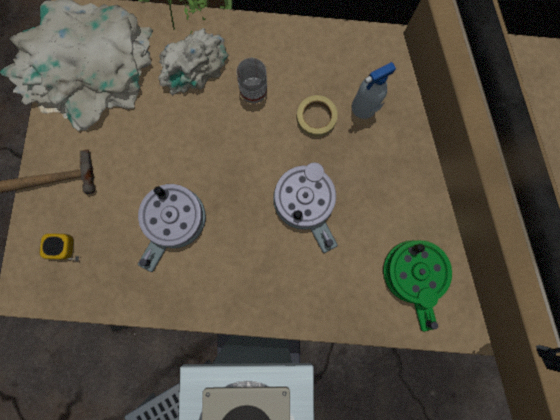

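View pics/side1.png

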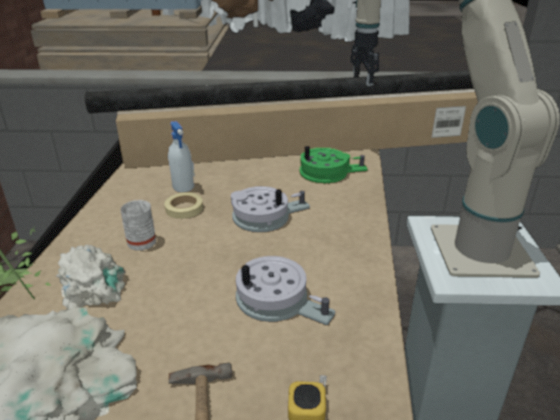

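The top view shows three candidates:
- a steel wheel at (305,195), with a high spot at (314,172), its black knob at (297,216) and its pointer post at (328,243);
- a green lobed wheel at (420,272), which is the decoy;
- a round steel wheel at (170,215), with its knob at (159,192).

I choose the steel one at (305,195) and will check it in a crop.

```bash
python3 - <<'E'
from h import *
p=shot('top')
a=p['color'][155:265,260:360,::-1]
cv2.imwrite('pics/crop1.png',cv2.resize(a,None,fx=5.4,fy=5.4,interpolation=cv2.INTER_CUBIC))
for n,u,v,z in(('ax',305,195,60),('knob',297.5,215.5,99),('lobe',315,171,56),('post',328,243,50)):
    print(n,ray(p,u,v,z).round(),dep(p,u,v).round())
E
```

```text
ax [ 555. -141.   60.] [ 554. -141.   66.]
knob [ 500. -120.   99.] [ 500. -120.   99.]
lobe [ 615. -167.   56.] [ 614. -166.   59.]
post [ 439. -196.   50.] [ 439. -196.   51.]
```

View pics/crop1.png

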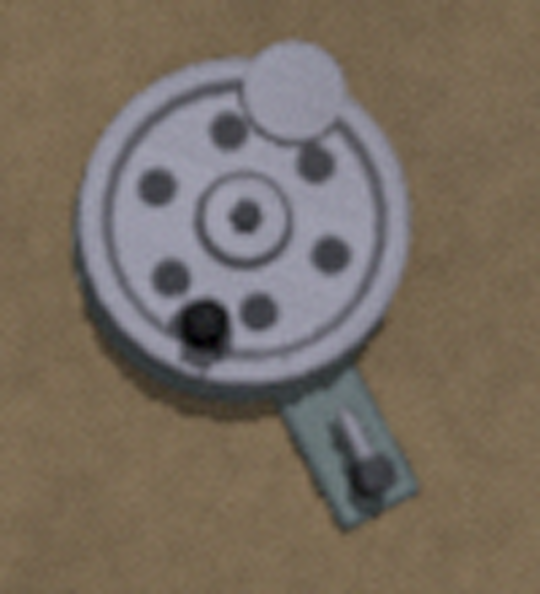

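The crop confirms the choice: steel wheel, high spot at the top and pointer at lower right. The pointer direction is about 206.6° and the knob is at about 158.5°. It has to go to 26.6°, so a clockwise turn of about 131°.

```bash
python3 -m crank '[[[1,-0.84,0,0,0,0],[1,-0.84,0,0,0,0],[1,-0.84,0,0,0,0],[1,-0.84,0,0,0,0],[1,-0.84,0,0,0,0],[1,-0.84,0,0,0,0],[1,-0.84,0,0,0,0],[1,-0.84,0,0,0,0],[1,-0.84,0,0,0,0],[1,-0.84,0,0,0,0],[1,-0.84,0,0,0,0],[1,-0.84,0,0,0,0]]]' -0.1
cat >> h.py <<'E'
def go(x,y,z):
    from scipy.spatial.transform import Rotation as Ro
    s=ctrl.read_state();R=Ro.from_euler('xyz',s['tool_rot']).as_matrix()
    print('tool shift units',(R.T@(np.array([x,y,z])-s['eef_pos'])/30).round(2),'pos',np.round(s['eef_pos'],1),'rot',np.round(s['tool_rot'],3),'F',np.round(s['force'],1),'w',round(s['width'],1),'t',s['clock'])
E
python3 -c "
from h import *
go(500,-121,170)"
```

```text
clock: 1.55
eef_pos: [469.1, -183.3, 228.8]
tool_rot: [3.13, 0.003, 0.363]
force: [1.0, -1.0, 0.2]
width: 47.0
tool shift units [ 1.71 -1.6   1.94] pos [ 469.1 -183.3  228.8] rot [3.13e+00 3.00e-03 3.63e-01] F [ 1.  -1.   0.2] w 47.0 t 1.55
```

```bash
python3 -m crank '[[[0.8,-0.7,0.8,0,0,0],[0.6,-0.6,0.8,0,0,0],[0.2,-0.2,0.3,0,0,0],[0,0,0,0,0,0],[0,0,0,0,0,0]]]'
python3 - <<'E'
from h import *
go(500,-121,170)
p=shot('wrist','w1.png')
for q in('lobed_knob','lobed_wheel'):
    for r in ctrl.search_frame(q,p): print(q,round(r['conf'],2),np.round(r['extent']))
print(p['t'],-np.array(p['R']).T@p['t'])
E
```

```text
clock: 1.97
eef_pos: [506.1, -112.0, 171.7]
tool_rot: [3.129, -0.006, 0.379]
force: [-0.2, -0.7, 0.2]
width: 46.7
tool shift units [-0.3   0.2   0.06] pos [ 506.1 -112.   171.7] rot [ 3.129 -0.006  0.379] F [-0.2 -0.7  0.2] w 46.7 t 1.9667
lobed_knob 0.81 [338. 162. 188. 188.]
lobed_knob 0.55 [491. 387. 138.  67.]
lobed_wheel 0.8 [490. 387. 141.  66.]
[-293.63414187  392.1058782   440.99583089] [573.9041242  -82.84966099 313.39327012]
```

View pics/w1.png

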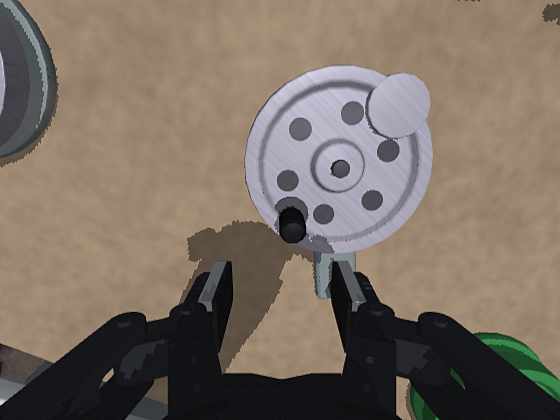

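The wrist view shows the knob between base (291,205) and top (292,233), the hub at (340,168) and the high-spot disc at (399,105), with the pointer plate below at (322,275). I'll refine the positions from these.

```bash
python3 - <<'E'
from h import *
p=shot('wrist')
for n,u,v,z in(('ax',340,168,56),('knobtop',292,233,99),('knobbase',291,205,56),('lobe',399,105,56)):
    print(n,ray(p,u,v,z).round(1),dep(p,u,v).round(1))
E
```

```text
ax [ 555.6 -145.8   56. ] [ 556.2 -143.7   64.6]
knobtop [ 505.  -123.2   99. ] [ 504.5 -123.5   97.5]
knobbase [ 513.4 -121.    56. ] [ 512.2 -121.7   50.9]
lobe [ 615.  -167.5   56. ] [ 615.3 -168.    54.3]
```

```bash
python3 -c "
from h import *
go(505,-123,64)"; python3 -m crank '[[[-0.17,0.33,0.4,0.05,0,0],[0,0,0.8,0,0,0],[0,0,0.8,0,0,0],[0,0,0,0,0,0]]]'
python3 -c "
from h import *
go(505,-123,64)"
```

```text
tool shift units [-0.18  0.21  3.63] pos [ 506.3 -114.   172.7] rot [ 3.127 -0.008  0.375] F [-0.5 -0.5 -1.4] w 47.1 t 2.1667
clock: 2.5
eef_pos: [508.0, -133.9, 116.5]
tool_rot: [3.124, -0.017, 0.365]
force: [-0.1, -0.9, 0.1]
width: 46.6
tool shift units [ 0.01 -0.4   1.74] pos [ 508.  -133.9  116.5] rot [ 3.124 -0.017  0.365] F [-0.1 -0.9  0.1] w 46.6 t 2.5
```

```bash
python3 -m crank '[[[0,-0.35,0,0.1,0,0],[0,0,0,0,0,0],[0,0,0,0,0,0]]]'
python3 -c "
from h import *
go(505,-123,64)"
```

```text
clock: 2.75
eef_pos: [503.9, -126.4, 118.9]
tool_rot: [3.133, -0.018, 0.36]
force: [0.1, -1.1, -0.6]
width: 47.0
tool shift units [ 0.04 -0.11  1.83] pos [ 503.9 -126.4  118.9] rot [ 3.133 -0.018  0.36 ] F [ 0.1 -1.1 -0.6] w 47.0 t 2.75
```

```bash
python3 -m crank '[[[0.03,-0.1,0.6,0.05,0.1,0],[0,0,0.6,0,0,0],[0,0,0.5,0,0,0],[0,0,0,0,0,0],[0,0,0,0,0,0]]]'
python3 -c "
from h import *
go(505,-123,64)"
```

```text
clock: 3.17
eef_pos: [510.5, -123.8, 73.9]
tool_rot: [3.132, -0.041, 0.36]
force: [0.4, 0.1, -0.4]
width: 47.2
tool shift units [-0.18 -0.09  0.32] pos [ 510.5 -123.8   73.9] rot [ 3.132 -0.041  0.36 ] F [ 0.4  0.1 -0.4] w 47.2 t 3.1667
```

```bash
python3 -m crank '[[[-0.17,-0.08,0.25,0.1,-0.35,0],[0,0,0,0,0,0],[0,0,0,0,0,0]]]'
python3 -c "
from h import *
go(505,-123,64)"
```

```text
clock: 3.42
eef_pos: [507.2, -123.8, 70.0]
tool_rot: [3.139, -0.008, 0.36]
force: [-0.1, 0.1, 0.8]
width: 46.9
tool shift units [-0.06 -0.05  0.2 ] pos [ 507.2 -123.8   70. ] rot [ 3.139 -0.008  0.36 ] F [-0.1  0.1  0.8] w 46.9 t 3.4167
```

```bash
python3 -m crank '[[[-0.06,-0.05,0.15,0,0,0],[0,0,0,0,0,0],[0,0,0,0,0,0],[0,0,0,0,0,0],[0,0,0,0,0,0],[0,0,0,0,0,0],[0,0,0,0,0,0],[0,0,0,0,0,0]]]' 1
python3 - <<'E'
from h import *
go(505,-123,66)
# arc waypoints in tool units
s=ctrl.read_state();yaw=s['tool_rot'][2];c,n=np.cos(yaw),np.sin(yaw)
a=np.radians(np.arange(157.5,24,-7.5));P=np.c_[55*np.cos(a),55*np.sin(a)]
d=np.diff(P,axis=0)/30;print(np.c_[np.degrees(a[1:]),555.8+P[1:,0],-144+P[1:,1],d[:,0]*c+d[:,1]*n,d[:,0]*n-d[:,1]*c].round(2))
E
```

```text
clock: 4.08
eef_pos: [506.1, -123.0, 67.7]
tool_rot: [3.137, -0.013, 0.36]
force: [1.0, -0.2, -0.8]
width: 18.1
tool shift units [-0.04 -0.01  0.06] pos [ 506.1 -123.    67.7] rot [ 3.137 -0.013  0.36 ] F [ 1.  -0.2 -0.8] w 18.1 t 4.0833
[[ 1.5000e+02  5.0817e+02 -1.1650e+02  1.8000e-01 -1.6000e-01]
 [ 1.4250e+02  5.1217e+02 -1.1052e+02  1.9000e-01 -1.4000e-01]
 [ 1.3500e+02  5.1691e+02 -1.0511e+02  2.1000e-01 -1.1000e-01]
 [ 1.2750e+02  5.2232e+02 -1.0037e+02  2.2000e-01 -8.0000e-02]
 [ 1.2000e+02  5.2830e+02 -9.6370e+01  2.3000e-01 -5.0000e-02]
 [ 1.1250e+02  5.3475e+02 -9.3190e+01  2.4000e-01 -2.0000e-02]
 [ 1.0500e+02  5.4156e+02 -9.0870e+01  2.4000e-01  1.0000e-02]
 [ 9.7500e+01  5.4862e+02 -8.9470e+01  2.4000e-01  4.0000e-02]
 [ 9.0000e+01  5.5580e+02 -8.9000e+01  2.3000e-01  7.0000e-02]
 [ 8.2500e+01  5.6298e+02 -8.9470e+01  2.2000e-01  1.0000e-01]
 [ 7.5000e+01  5.7004e+02 -9.0870e+01  2.0000e-01  1.3000e-01]
 [ 6.7500e+01  5.7685e+02 -9.3190e+01  1.9000e-01  1.5000e-01]
 [ 6.0000e+01  5.8330e+02 -9.6370e+01  1.6000e-01  1.8000e-01]
 [ 5.2500e+01  5.8928e+02 -1.0037e+02  1.4000e-01  1.9000e-01]
 [ 4.5000e+01  5.9469e+02 -1.0511e+02  1.1000e-01  2.1000e-01]
 [ 3.7500e+01  5.9943e+02 -1.1052e+02  8.0000e-02  2.2000e-01]
 [ 3.0000e+01  6.0343e+02 -1.1650e+02  5.0000e-02  2.3000e-01]]
```

Width is 18 mm, so the knob is gripped. First part of the arc:

```bash
python3 -m crank '[[[0.18,-0.16,0,0,0,0],[0.19,-0.14,0,0,0,0],[0.21,-0.11,0,0,0,0],[0.22,-0.08,0,0,0,0],[0,0,0,0,0,0]]]'
python3 -c "
from h import *
go(528.3,-96.4,67);s=ctrl.read_state()['eef_pos'];d=s[:2]-np.array([555.8,-144]);print(np.hypot(*d),np.degrees(np.arctan2(d[1],d[0])))"
```

```text
clock: 4.5
eef_pos: [523.4, -98.7, 67.8]
tool_rot: [3.138, -0.01, 0.359]
force: [1.6, -0.0, -2.0]
width: 18.0
tool shift units [ 0.18 -0.01  0.03] pos [523.4 -98.7  67.8] rot [ 3.138 -0.01   0.359] F [ 1.6 -0.  -2. ] w 18.0 t 4.5
55.7076688157276 125.55426421013148
```

Tracks well with almost no force.

```bash
python3 -m crank '[[[0.22,-0.06,0,0,0,0],[0.24,-0.02,0,0,0,0],[0.24,0.01,0,0,0,0],[0.24,0.04,0,0,0,0],[0.23,0.07,0,0,0,0],[0,0,0,0,0,0]]]'
python3 -c "
from h import *
go(563,-89.5,67);s=ctrl.read_state()['eef_pos'];d=s[:2]-np.array([555.8,-144]);print(np.hypot(*d),np.degrees(np.arctan2(d[1],d[0])))"
```

```text
clock: 5.0
eef_pos: [561.1, -86.7, 67.7]
tool_rot: [3.136, -0.011, 0.36]
force: [1.5, -0.1, -0.3]
width: 18.0
tool shift units [0.02 0.11 0.03] pos [561.1 -86.7  67.7] rot [ 3.136 -0.011  0.36 ] F [ 1.5 -0.1 -0.3] w 18.0 t 5.0
57.59100562544278 84.69230304789265
```

```bash
python3 -m crank '[[[0.22,0.11,0,0,0,0],[0.2,0.15,0,0,0,0],[0.18,0.17,0,0,0,0],[0.16,0.19,0,0,0,0],[0.13,0.21,0,0,0,0],[0,0,0,0,0,0]]]'
python3 - <<'E'
from h import *
go(605.7,-121,67);s=ctrl.read_state()['eef_pos'];d=s[:2]-np.array([555.8,-143]);print(np.hypot(*d),np.degrees(np.arctan2(d[1],d[0])))
for n in('top','side'):
    p=shot(n)
    b=(270,165,340,255) if n=='top' else (215,170,325,240)
    cv2.imwrite('pics/m_%s.png'%n,cv2.resize(p['color'][b[1]:b[3],b[0]:b[2],::-1],None,fx=6,fy=6,interpolation=cv2.INTER_CUBIC))
E
```

```text
clock: 5.5
eef_pos: [597.1, -103.1, 67.8]
tool_rot: [3.137, -0.008, 0.359]
force: [0.4, -1.4, -1.1]
width: 18.4
tool shift units [0.06 0.66 0.03] pos [ 597.1 -103.1   67.8] rot [ 3.137 -0.008  0.359] F [ 0.4 -1.4 -1.1] w 18.4 t 5.5
57.45803172766363 43.9800900557355
```

View pics/m_side.png

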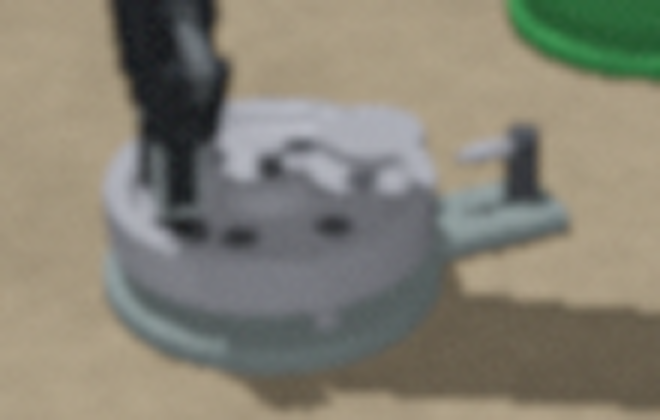

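The side crop shows the high spot at (385,115) closing on the pointer tip at (465,155). About 19° to go.

```bash
python3 -m crank '[[[0.05,0.2,0,0,0,0],[0.03,0.2,0,0,0,0],[0,0.17,0,0,0,0],[0,0,0,0,0,0],[0,0,0,0,0,0]]]'
python3 - <<'E'
from h import *
go(605.7,-121,67);s=ctrl.read_state()['eef_pos'];d=s[:2]-np.array([555.8,-143]);print(np.hypot(*d),np.degrees(np.arctan2(d[1],d[0])))
E
```

```text
clock: 6.02
eef_pos: [606.0, -115.2, 67.8]
tool_rot: [3.141, -0.01, 0.362]
force: [0.5, 1.0, -1.8]
width: 18.2
tool shift units [-0.08  0.18  0.02] pos [ 606.  -115.2   67.8] rot [ 3.141 -0.01   0.362] F [ 0.5  1.  -1.8] w 18.2 t 6.0167
57.41878086418095 28.999411349599555
```

```bash
python3 -m crank '[[[-0.01,0.12,0,0,0,0],[0,0,0,0,0,0],[0,0,0,0,0,0]]]'; python3 -m crank '[[[0,0,0,0,0,0],[0,0,0,0,0,0],[0,0,0,0,0,0],[0,0,0,0,0,0],[0,0,0,0,0,0],[0,0,0,0,0,0]]]' -0.1
python3 -m crank '[[[0,0,-0.4,0,0,0],[0,0,-0.8,0,0,0],[0,0,-0.9,0,0,0],[0,0,-0.9,0,0,0],[0,0,-0.9,0,0,0],[0,0,-0.9,0,0,0],[0,0,0,0,0,0]]]'
python3 -m crank '[[[-0.5,-1,0,0,0,0],[-0.5,-1,0,0,0,0],[-0.5,-1,0,0,0,0],[-0.5,-1,0,0,0,0],[-0.5,-1,0,0,0,0],[-0.5,-1,0,0,0,0],[-0.5,-1,0,0,0,0],[0,0,0,0,0,0],[0,0,0,0,0,0]]]'
python3 - <<'E'
from h import *
p=shot('top');b=(260,155,360,265)
cv2.imwrite('pics/e_top.png',cv2.resize(p['color'][b[1]:b[3],b[0]:b[2],::-1],None,fx=5.4,fy=5.4,interpolation=cv2.INTER_CUBIC))
E
```

```text
clock: 6.27
eef_pos: [607.7, -118.4, 67.8]
tool_rot: [3.141, -0.011, 0.362]
force: [-0.3, 1.4, -2.7]
width: 18.2
clock: 6.77
eef_pos: [607.4, -119.4, 69.1]
tool_rot: [3.14, -0.011, 0.362]
force: [-0.1, -0.1, 0.0]
width: 47.1
clock: 7.35
eef_pos: [604.6, -119.7, 222.8]
tool_rot: [3.141, -0.008, 0.362]
force: [0.4, -1.2, 1.1]
width: 46.8
clock: 8.1
eef_pos: [426.8, 43.1, 227.8]
tool_rot: [3.133, -0.023, 0.359]
force: [0.4, 0.0, 0.7]
width: 47.0
```

View pics/e_top.png

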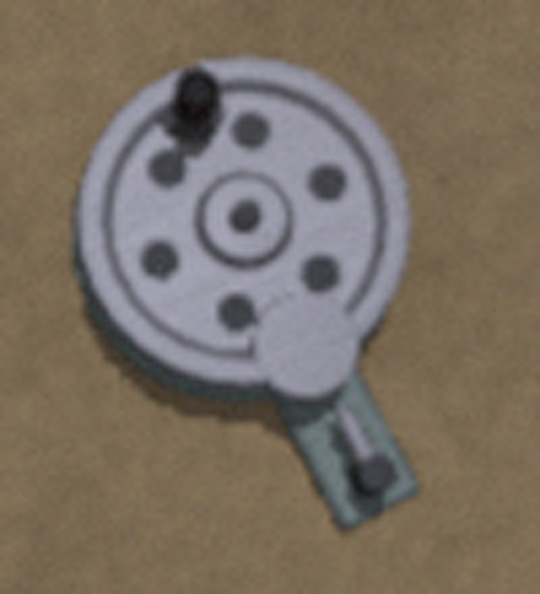

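The crop shows the high-spot disc at (305,345), the hub at (246,217), the pointer tip at about (345,408) and the post at (372,470). I'll work out the angle error with heights included.

```bash
python3 - <<'E'
from h import *
p=shot('top');f=lambda u,v,z:ray(p,260+u/5.4-.4,155+v/5.4-.4,z)[:2]
ax=f(246,217,64.6)
for n,x in(('lobe',f(305,345,56)),('tip',f(344,406,43)),('post',f(372,470,50)),('knob',f(197,90,99))):
    d=x-ax;print(n,x.round(),np.hypot(*d).round(1),np.degrees(np.arctan2(d[1],d[0])).round(1)%360)
p=shot('top');k=ctrl.search_frame('true_knob',p);print([(r['conf'],np.round(r['extent'])) for r in k]); 
cv2.imwrite('pics/e2.png',p['color'][150:270,120:360,::-1].repeat(3,0).repeat(3,1))
s=ctrl.read_state();print(s['clock'],np.round(s['qd'],3),s['force'])
E
```

```text
lobe [ 498. -167.] 62.2 205.0
tip [ 472. -186.] 93.8 208.5
post [ 443. -197.] 124.9 206.5
knob [ 604. -118.] 54.7 25.2
[(0.56, array([167., 191.,  40.,  14.]))]
8.3 [ 0.008  0.01   0.002 -0.004  0.001 -0.002 -0.001] [ 0.83567711  0.44067907 -0.20919844]
```

View pics/e2.png

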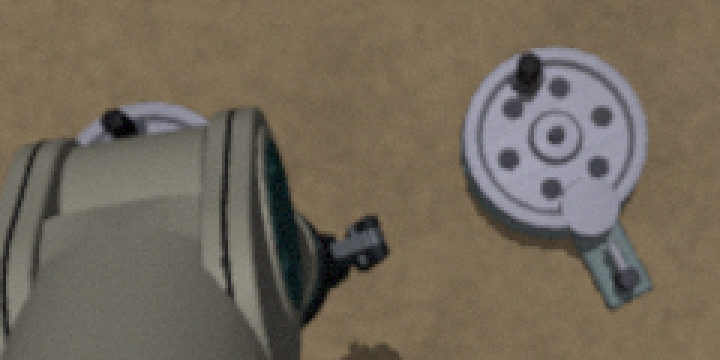

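The high spot is at 205° and the pointer at 206.5–208.5°, so the error is at most 3.5° (about 5 mm) against about 10° allowed. The round wheel's knob is still at pixel (159,191), where it began. The arm is clear and at rest.

```bash
python3 -c "
from cell import ctrl
print(ctrl.finish_job())"
```

```text
the job is handed in; nothing more can be done
None
```

I turned the out-of-round steel wheel about 131° clockwise by its knob, at under 2 rad/s, until its high spot faced the pointer. I then let go, backed away and handed the job in at about 8.3 s; no verdict was reported.

- **Alignment:** in the last top picture the high spot stands at 205.0° about the axle (the knob, at 25.2°, agrees). The pointer is at 206.5° measured by its post and 208.5° by its tip, a 2° disagreement. That leaves an error of 1.5–3.5°, or 2–5 mm, against the 17 mm allowed.
- **Forces:** at the end of each move the wrist force was only a few newtons.
- **Round wheel:** I never touched it. In the last picture the arm partly hides it, but its knob shows at the same pixel as at the start.
- **Arm:** it ended at rest, with the tool about 228 mm above the table and well clear of the wheels.

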